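# Knock up a stack of blanks square in the jig for gang drilling

## Task

Square up the stack of four aluminium blanks so that they can be drilled as one pack: pick up the small aluminium block and, with light taps of it on the two open sides of the stack, knock the blanks up until every one lies flush against both fences of the squaring jig. Touch the blanks only with the block, not with the gripper, then set the block down flat on the bench to the right of the jig, clear of it, as it lay before. Leave the marker, the magnet and the tape measure where they are.

Things in the scene. Friction and masses are not known exactly. Their poses are not given: they have to be found in the camera images.
- jig: Squaring jig screwed to the bench: dark steel base 165 x 205 x 10 mm with two bright steel fence bars. Origin: on the bench (z = 0) under the centre of a stack that lies home in the corner; x points to the far fence, y to the left fence; the -x and -y sides are open. Base: x -93 to +71, y -109 to +96 mm; 6.5 mm high screw heads on it at (58,-95), (-80,83), (58,83) mm.
- far_fence (a point): Middle of the far fence's inner face, the jig's plane x = +40 mm. The bar runs from y = -58 to +50 mm in the jig's frame, is 16 mm thick and its top is 35 mm above the bench (25 mm above the base), its screw heads 7 mm higher. There is an open relief gap at the corner between the fences.
- left_fence (a point): Middle of the left fence's inner face, the jig's plane y = +60 mm. The bar runs from x = -38 to +30 mm in the jig's frame, is 16 mm thick and its top is 35 mm above the bench, its screw heads 7 mm higher.
- plate_0: The bottom of four loose grey aluminium blanks stacked on the jig's base: 80 (own x) x 120 (own y) x 5 mm, 0.13 kg. Origin: centre of its underside, 10 mm above the bench. Home (flush with both fences): origin straight above the jig's, axes along the jig's. It starts 7-20 mm short of home in x and 6-20 mm in y, turned up to 0.08 rad.
- plate_1: The second of four loose grey aluminium blanks stacked on the jig's base: 80 (own x) x 120 (own y) x 5 mm, 0.13 kg. Origin: centre of its underside, 15 mm above the bench. Home (flush with both fences): origin straight above the jig's, axes along the jig's. It starts 7-20 mm short of home in x and 6-20 mm in y, turned up to 0.08 rad.
- plate_2: The third of four loose grey aluminium blanks stacked on the jig's base: 80 (own x) x 120 (own y) x 5 mm, 0.13 kg. Origin: centre of its underside, 20 mm above the bench. Home (flush with both fences): origin straight above the jig's, axes along the jig's. It starts 7-20 mm short of home in x and 6-20 mm in y, turned up to 0.08 rad.
- plate_3: The top of four loose grey aluminium blanks stacked on the jig's base: 80 (own x) x 120 (own y) x 5 mm, 0.13 kg. Origin: centre of its underside, 25 mm above the bench. Home (flush with both fences): origin straight above the jig's, axes along the jig's. It starts 7-20 mm short of home in x and 6-20 mm in y, turned up to 0.08 rad. Two blue crosses are marked on its top.
- block: Tapping block: plain bright aluminium offcut, 30 (own x) x 50 (own y) x 25 (z) mm, 0.11 kg, lying on the bench to the right (-y) of the jig. Origin: centre of its underside. Gripped across its 30 mm width, its end faces (25 mm from its centre along own y) stay free and cover the 20 mm stack when held 2 mm above the base. Taps of 10 to 20 N, at several spots, bring the stack home.
- marker: Bystander: paint marker, white with a blue cap, 131 mm long (own y), 17 mm thick, lying on the bench to the left of the jig. Origin: centre of its underside.
- magnet_square: Bystander: red arrow-shaped welding magnet, 80 x 90 x 14 mm, lying flat on the bench beyond the far fence. Origin: centre of its underside.
- tape_measure: Bystander: yellow tape measure, 36 x 81 x 60 mm, standing on the bench at the far right of the jig. Origin: centre of its underside.

How it is judged:
At the end, for the whole second after the job is handed in: Each blank lies within 2.5 mm of home in both directions of the jig and within 0.03 rad of square to it, at rest. The block lies released and still on the bench, underside within 4 mm of the bench top, its centre at least 120 mm to the right (-y of the jig) of the home stack's middle (x of plate_0 in the frame of jig between -0.0025 and 0.0025 m and y of plate_0 in the frame of jig between -0.0025 and 0.0025 m and angle between the x axis of each of plate_0, plate_1, plate_2, plate_3 and the x axis of jig, either way round below 0.03 rad and linear speed of each of plate_0, plate_1, plate_2, plate_3, block below 0.01 m/s and x of plate_1 in the frame of jig between -0.0025 and 0.0025 m and y of plate_1 in the frame of jig between -0.0025 and 0.0025 m and x of plate_2 in the frame of jig between -0.0025 and 0.0025 m and y of plate_2 in the frame of jig between -0.0025 and 0.0025 m and x of plate_3 in the frame of jig between -0.0025 and 0.0025 m and y of plate_3 in the frame of jig between -0.0025 and 0.0025 m and height (world z) of block below 0.004 m and y of block in the frame of jig below -0.12 m); the robot touches nothing.
It fails at once if the gripper or arm pushes a blank itself instead of the block doing it (contact force between any of the fingers, the arm and plate_0 above 2 N or contact force between any of the fingers, the arm and plate_1 above 2 N or contact force between any of the fingers, the arm and plate_2 above 2 N or contact force between any of the fingers, the arm and plate_3 above 2 N).
It fails at once if a blank is struck hard (over 60 N) instead of tapped (contact force between block and plate_0 above 60 N or contact force between block and plate_1 above 60 N or contact force between block and plate_2 above 60 N or contact force between block and plate_3 above 60 N).
It fails at once if a bystander is shifted by more than 20 mm (distance of any of marker, magnet_square, tape_measure from where it was at the start of the episode above 0.02 m).
It also fails if it takes over 72 s, if anything falls off the work surface, if the arm or the gripper's body presses on something with over 40 N, if the wrist force passes 120 N, or if a joint passes its speed limit or range.

## Robot

A 6-joint arm with a two-finger parallel gripper is mounted at the origin on a cart in front of the work surface, level with it; the furniture and walls round the work are solid. World frame = base frame: x ahead of the robot, y to its left, z up, the work surface at z = 0. Lengths are in m, angles in rad, forces in N, time in s.
With the tool pointing down it reaches from about 0.425 to 0.95 m from the base axis. Payload 3.5 kg.
Tool frame: the origin (TCP) lies on the centre line of the jaws, within the pads' length; the fingertips stand 14 mm ahead of it and the grasp point (between the pads) lies 5 mm behind it (ctrl.finger_overhang is the distance from the TCP to the fingertips, in m); z points along the fingers, y is the line along which they close (so a half turn about z gives the same grasp; the last joint's range is limited). The gripper opens to 85 mm and grips with 20 to 120 N. Pads are 22 mm wide; open, the fingers measure 114 mm over their backs; the gripper's body (76 mm by 85 mm) begins 54 mm behind the grasp point. The pads swing forward as they close: fully open they stand 13 mm farther back than shut.
Start: joints at [1.192, 0.286, 1.577, -0, 1.279, -0.15], TCP at [0.153, 0.657, 0.245] pointing down, gripper open.
Joint ranges: [-2.77, 2.77], [-0.9, 2.22], [0.21, 2.48], [-1.53, 4.67], [0.24, 2.81], [-2.84, 2.84]. Speed limits (rad/s): [2.79, 2.79, 3.14, 3.14, 3.14, 3.14].

## Interface

Orientations are given as a unit quaternion [x, y, z, w].
In Python, from plant import ctrl gives the robot as it stands.
- The arm moves only by the tool send_rows, never from a script. Its argument "moves" is text: rows parted by semicolons, each of 7 numbers parted by spaces: the turn, a rotation vector about the tool's x, y, z in units of 360 degrees (1.0 is 360 degrees), then the shift along the tool's x, y, z in units of 20 cm (1.0 is 20 cm), then the gripper's target within -1 to 1 (fully open at 1, half-way at 0, shut at -1). A call has 1 to 12 rows; each row is the pose to reach, as a shift and turn from the pose commanded when the call began, along the tool's axes at that moment, turning the shorter way round; what a row does not reach only later rows make up. A row lasts 1/8 s, in which the tool goes at most 62.5 mm and 10.7 degrees, less where a joint would pass 70% of its speed; a pose out of reach is approached as far as the arm can. A call with a number of a shift or a turn outside -1 to 1 is refused whole. A call with a gripper value outside its range is refused whole. The fingers move at their own pace and stop on an object; "newtons" is the grip in N (left out, the last holds). Time passes only in rows, so rows that repeat a pose let the fingers close. It gives the time, the measured TCP pose, the force, the opening and the grip force at its end, in the units of the state.
- ctrl.get_state(): the state, without advancing time (a new reading comes with each control period).
- ctrl.read_camera(name): name is "scene" or "side" or "wrist"; returns a dict with "image" (384x512x3 uint8, red, green, blue), "fovy" (degrees; the focal length in pixels is half the picture's height over the tangent of half this angle, whatever the lens; pixels are square), "cx", "cy" (the principal point, pixels), "extrinsics" (4x4, takes a point from camera to world coordinates). Camera axes: x right, y up, looking along -z (the intrinsics and any distortion apply to the point x, -y, -z); pixel columns grow to the right and rows downward; lengths in m; the calibration is good to about 2 mm. The wrist camera is an equidistant fisheye: a pixel r from the principal point sees the ray r / f radians off the axis. A picture is of the moment at which its call begins. There is no depth.
- ctrl.sign_off(): hands the job in; it is judged then, once.
The state is a dict: "time": time; "qpos": joint angles; "dq": joint speeds; "joint_efforts": joint torques, N m; "eef_pos": TCP position; "tcp_rot": TCP orientation; "contact_force": force on the tool from outside, world axes, zero at the start; "wrist_torque": the same for the moment, N m; "opening": opening from 0.0 (shut) to 1.0 (fully open); "finger_force": force on a finger pad.
Only numpy, scipy, OpenCV 4.12 (cv2) and the standard library are available. Lean on these libraries where they do the work, as an engineer would, in place of code of your own. Each camera call takes 0.05 s, during which the arm holds its last target. There are 200 camera calls.

## Working session

There is one attempt and no reset: what is moved stays moved. The work goes in short steps, Python scripts to look and compute and a tool call to move; the robot and the scene stay as the last step left them, time stands still between calls to the robot, and variables do not carry over. Pictures are saved under pics/ and viewed, at most 10 in all, crops included, and the job is handed in when it is done.

Besides the shell and the picture viewer there is one more tool, called as name(argument=value, ...) on one line, values as JSON. send_rows: Moves the arm, as the interface text tells. Its arguments: {"type":"object","properties":{"moves":{"type":"string"},"newtons":{"type":"number"}},"required":["moves"]}

```bash
ls; mkdir -p pics
cat > h.py <<'E'
import numpy as np, cv2
from plant import ctrl
from scipy.spatial.transform import Rotation as R
def cam(n,save=None):
    c=ctrl.read_camera(n); 
    if save: cv2.imwrite(f'pics/{save}.png',c['image'][:,:,::-1])
    return c
def ray(c,u,v):
    h=c['image'].shape[0]; f=h/2/np.tan(np.radians(c['fovy'])/2)
    E=np.array(c['extrinsics']); d=np.array([(u-c['cx'])/f,-(v-c['cy'])/f,-1.0])
    return E[:3,3],E[:3,:3]@d
def plane(c,u,v,z):
    o,d=ray(c,u,v); return o+d*(z-o[2])/d[2]
def proj(c,P):
    h=c['image'].shape[0]; f=h/2/np.tan(np.radians(c['fovy'])/2)
    E=np.array(c['extrinsics']); p=E[:3,:3].T@(np.array(P)-E[:3,3])
    return c['cx']+f*p[0]/-p[2], c['cy']-f*p[1]/-p[2]
E
python3 - <<'E'
from h import *
a=cam('scene','s0');b=cam('side','d0')
for c in(a,b):print(c['fovy'],c['cx'],c['cy'],np.round(c['extrinsics'],3).tolist(),[k for k in c])
print(ctrl.get_state())
E
```

```text
pics
57.63752124395778 253.49371486351626 187.81685836029246 [[0.598, 0.586, -0.547, 0.191], [-0.802, 0.428, -0.418, -0.315], [-0.011, 0.688, 0.726, 0.675], [0.0, 0.0, 0.0, 1.0]] ['image', 'fovy', 'cx', 'cy', 'extrinsics']
45.56464056094379 254.4159107235384 186.23046589096782 [[-0.955, 0.249, -0.162, 0.469], [-0.297, -0.813, 0.5, 0.507], [-0.007, 0.526, 0.85, 0.855], [0.0, 0.0, 0.0, 1.0]] ['image', 'fovy', 'cx', 'cy', 'extrinsics']
{'time': 0.1, 'qpos': array([ 1.19199608e+00,  2.87122376e-01,  1.57801468e+00, -3.90838617e-06,
        1.27858809e+00, -1.49979905e-01]), 'dq': array([ 0.00042948, -0.00125202, -0.00335585,  0.00061264, -0.00304767,
       -0.00074697]), 'joint_efforts': array([ 9.58182827e-04, -4.07294047e+01, -2.93700027e+01, -1.26503519e-04,
        3.38060578e-03,  2.08331682e-05]), 'eef_pos': array([0.15286094, 0.65689461, 0.24406387]), 'tcp_rot': array([ 1.14160107e-01,  9.93461792e-01, -1.02968504e-03, -2.76826284e-04]), 'contact_force': array([ 0.41098318, -0.54200091, -0.47689631]), 'wrist_torque': array([-0.00909677,  0.00609064, -0.03742463]), 'finger_force': 0.0, 'opening': 1.0014534603817622}
```

View pics/s0.png

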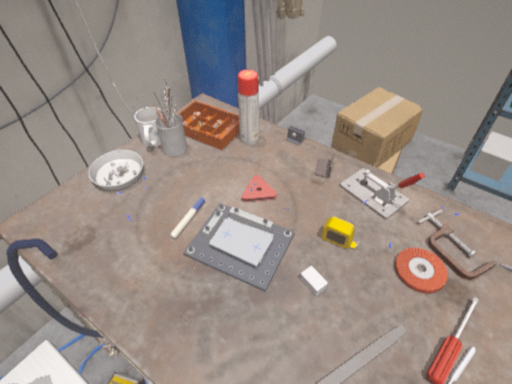

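View pics/d0.png

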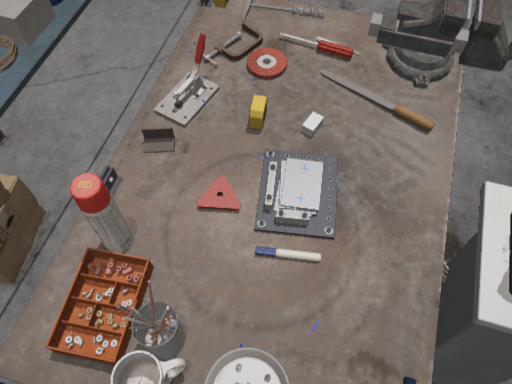

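The scene picture shows the jig around (240,243), the block at (313,280), the tape at (340,232), the magnet at (258,189) and the marker at (188,217). The side view has the jig at (298,194) and the block at (313,123). Next I'll enlarge both for corners.

Run:
```python
from h import *
a=cv2.imread('pics/s0.png')[195:300,175:345];b=cv2.imread('pics/d0.png')[100:245,240:350]
cv2.imwrite('pics/c0.png',cv2.resize(a,None,fx=4.7,fy=4.7,interpolation=cv2.INTER_CUBIC))
cv2.imwrite('pics/c1.png',cv2.resize(b,None,fx=4.1,fy=4.1,interpolation=cv2.INTER_CUBIC))
```

```text
(no output)
```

View pics/c0.png

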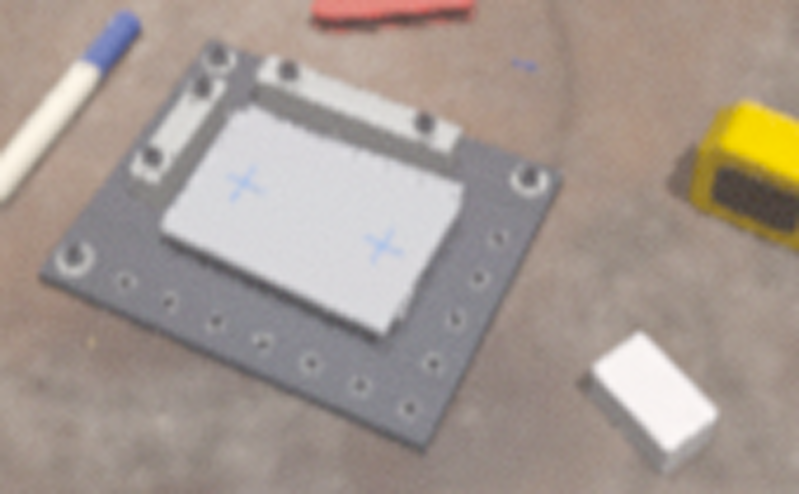

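View pics/c1.png

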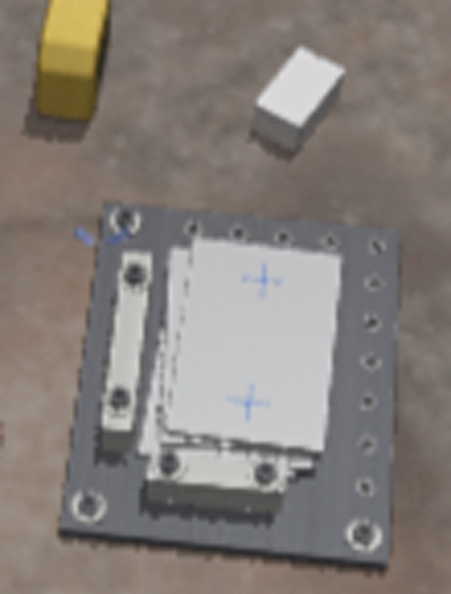

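The crops show the base-plate corners, block top and blanks clearly: c0 has base corners at about (213,40), (43,275), (423,443), (560,178). Next I'll fit poses from these.

Run:
```python
from h import *
a=cam('scene');b=cam('side')
sc=lambda p:(p[0]/4.7+175-.4,p[1]/4.7+195-.4); sd=lambda p:(p[0]/4.1+240-.4,p[1]/4.1+100-.4)
def fit(M,W):
    M=np.array(M,float);W=np.array(W)[:,:2]
    m,w=M.mean(0),W.mean(0);H=(M-m).T@(W-w);t=np.arctan2(H[0,1]-H[1,0],H[0,0]+H[1,1])
    Q=np.array([[np.cos(t),-np.sin(t)],[np.sin(t),np.cos(t)]]);o=w-Q@m
    return o,t,np.linalg.norm((M@Q.T+o)-W,axis=1)*1000
mod=np.array([(71,96),(-93,96),(-93,-109),(71,-109)])/1000
J=[]
for n,P in(('scene',[plane(a,*sc(p),.010) for p in[(212,40),(42,273),(423,441),(561,177)]]),('side',[plane(b,*sd(p),.010) for p in[(61,528),(388,560),(399,230),(105,204)]])):
    o,t,r=fit(mod,P);J.append((o,t));print('jig',n,np.round(o,4),round(t,4),r.round(1))
o=(J[0][0]+J[1][0])/2;t=(J[0][1]+J[1][1])/2
Q=np.array([[np.cos(t),-np.sin(t)],[np.sin(t),np.cos(t)]]);print('mean',o,t)
tj=lambda P:np.round((P[:2]-o)@Q*1000,1)
bs=[plane(a,*sc(p),.025) for p in[(638,332),(718,412),(665,455),(592,370)]]
bd=[plane(b,*sd(p),.025) for p in[(302,46),(345,72),(298,124),(256,102)]]
for B in(bs,bd):
    B=np.array(B)[:,:2];print('block',B.mean(0).round(4),'sides',[round(1000*np.linalg.norm(B[i]-B[i-1]),1) for i in range(4)],[round(float(np.arctan2(*(B[i]-B[i-1])[::-1])),3) for i in range(4)],'jig',tj(B.mean(0)))
print('plate3 scene',[tj(plane(a,*sc(p),.030)) for p in[(245,107),(163,228),(382,330),(464,185)]])
print('plate3 side',[tj(plane(b,*sd(p),.030)) for p in[(160,428),(324,450),(341,255),(196,237)]])
print('fence tops scene',[tj(plane(a,*sc(p),.035)) for p in[(262,83),(452,150),(225,90),(155,184)]])
print('fence tops side',[tj(plane(b,*sd(p),.035)) for p in[(152,254),(131,432),(152,451),(286,452)]])
```

```text
jig scene [ 5.473e-01 -4.000e-04] 0.1782 [1.5 2.8 3.5 3. ]
jig side [0.5474 0.    ] 0.1834 [0.8 2.  1.  1.8]
mean [ 5.47307893e-01 -1.64480393e-04] 0.18080029370012995
block [ 0.5494 -0.1929] sides [np.float64(29.4), np.float64(49.9), np.float64(32.3), np.float64(48.9)] [-0.228, -1.851, 2.876, 1.232] jig [ -32.6 -190. ]
block [ 0.5502 -0.1948] sides [np.float64(50.5), np.float64(30.5), np.float64(47.9), np.float64(27.8)] [-1.878, 2.742, 1.21, -0.312] jig [ -32.1 -192. ]
plate3 scene [array([24.8, 46.7]), array([-55.7,  45.8]), array([-59.7, -71.3]), array([ 29. , -71.8])]
plate3 side [array([26.5, 43.8]), array([-56.3,  46.8]), array([-59.7, -73.3]), array([ 18.3, -76.1])]
fence tops scene [array([38.7, 44.3]), array([ 42.1, -59.4]), array([26.6, 58.9]), array([-38.4,  60.2])]
fence tops side [array([ 40.6, -58.8]), array([40.7, 50.6]), array([29.2, 60.2]), array([-37.2,  53. ])]
```

```bash
cat >> h.py <<'E'
def rows(wps,ref=None):
    "wps: x,y,z,tool-x yaw; prints rows relative to the present pose (ref overrides)"
    s=ctrl.get_state(); M=R.from_quat(s['tcp_rot']); p=s['eef_pos']
    ax=M.apply([1,0,0]); y0=np.arctan2(ax[1],ax[0])
    if ref is not None: p=np.array(ref[:3]);y0=ref[3];M=R.from_matrix(np.array([[np.cos(y0),np.sin(y0),0],[np.sin(y0),-np.cos(y0),0],[0,0,-1]]))
    print('now',p.round(4),round(y0,4),'F',s['contact_force'].round(1),'open',round(s['opening'],3),'t',s['time'])
    for w in wps:
        T=R.from_matrix(np.array([[np.cos(w[3]),np.sin(w[3]),0],[np.sin(w[3]),-np.cos(w[3]),0],[0,0,-1]]))
        print(np.round((M.inv()*T).as_rotvec()/2/np.pi,4),np.round(M.inv().apply(np.array(w[:3])-p)/.2,3))
E
python3 - <<'E'
from h import *
a=cam('scene')
for n,p in dict(tape=(338,247),tape2=(352,249),can=(250,142),cup=(173,154),tray=(116,188)).items():print(n,plane(a,*p,0).round(3))
rows([(.30,.50,.245,2.4),(.41,.35,.245,2.0),(.48,.20,.245,1.8),(.53,.02,.245,1.55),(.55,-.194,.12,1.25)])
E
```

```text
tape [ 0.665 -0.194  0.   ]
tape2 [ 0.678 -0.222  0.   ]
can [0.848 0.197 0.   ]
cup [0.671 0.348 0.   ]
tray [0.482 0.371 0.   ]
now [0.1529 0.6571 0.2446] 2.9128 F [-0.3  0.3  0.9] open 1.0 t 0.25
[-0.0002  0.      0.0816] [-0.894 -0.598 -0.001]
[-2.000e-04  1.000e-04  1.453e-01] [-1.600e+00 -1.204e+00 -1.000e-03]
[-2.000e-04  1.000e-04  1.771e-01] [-2.111 -1.855 -0.   ]
[-2.000e-04  1.000e-04  2.169e-01] [-2.559e+00 -2.675e+00  1.000e-03]
[-2.000e-04  1.000e-04  2.646e-01] [-2.899 -3.694  0.627]
```

send_rows(moves="0 0 0.08 -0.894 -0.598 0 0.2; 0 0 0.08 -0.894 -0.598 0 0.2; 0 0 0.08 -0.894 -0.598 0 0.2; 0 0 0.08 -0.894 -0.598 0 0.2; 0 0 0.08 -0.894 -0.598 0 0.2")

```text
time: 0.88
eef_pos: [0.3014, 0.4991, 0.2454]
tcp_rot: [0.359, 0.933, 0.0, 0.0]
contact_force: [0.1, -0.7, 0.4]
opening: 0.601
finger_force: 0.0
```

Run:
```python
from h import *
print('A');rows([(.41,.35,.245,2.1)])
print('B');rows([(.50,.20,.245,1.85)],(.41,.35,.245,2.1))
print('C');rows([(.55,.05,.22,1.6)],(.50,.20,.245,1.85))
print('D');rows([(.56,-.1,.18,1.35)],(.55,.05,.22,1.6))
```

```text
A
now [0.3014 0.4991 0.2454] 2.4067 F [ 0.1 -0.7  0.4] open 0.601 t 0.875
[ 0.     -0.      0.0488] [-0.903 -0.189  0.002]
B
now [0.41  0.35  0.245] 2.1 F [ 0.1 -0.7  0.4] open 0.601 t 0.875
[0.     0.     0.0398] [-0.875  0.01   0.   ]
C
now [0.5   0.2   0.245] 1.85 F [ 0.1 -0.7  0.4] open 0.601 t 0.875
[0.     0.     0.0398] [-0.79   0.034  0.125]
D
now [0.55 0.05 0.22] 1.6 F [ 0.1 -0.7  0.4] open 0.601 t 0.875
[0.     0.     0.0398] [-0.751  0.028  0.2  ]
```

send_rows(moves="0 0 0.049 -0.9 -0.19 0 0.2; 0 0 0.049 -0.9 -0.19 0 0.2; 0 0 0.049 -0.9 -0.19 0 0.2; 0 0 0.049 -0.9 -0.19 0 0.2")

```text
time: 1.38
eef_pos: [0.4102, 0.3502, 0.2454]
tcp_rot: [0.498, 0.867, 0.0, 0.0]
contact_force: [0.2, 0.3, 0.0]
opening: 0.6
finger_force: 0.0
```

send_rows(moves="0 0 0.04 -0.875 0.01 0 0.2; 0 0 0.04 -0.875 0.01 0 0.2; 0 0 0.04 -0.875 0.01 0 0.2; 0 0 0.04 -0.875 0.01 0 0.2")

```text
time: 1.88
eef_pos: [0.5001, 0.2013, 0.2453]
tcp_rot: [0.603, 0.798, 0.0, -0.0]
contact_force: [-0.5, 1.1, -0.7]
opening: 0.6
finger_force: 0.0
```

send_rows(moves="0 0 0.04 -0.79 0.034 0.125 0.2; 0 0 0.04 -0.79 0.034 0.125 0.2; 0 0 0.04 -0.79 0.034 0.125 0.2; 0 0 0.04 -0.79 0.034 0.125 0.2")

```text
time: 2.38
eef_pos: [0.5493, 0.0526, 0.2196]
tcp_rot: [0.697, 0.717, -0.0, -0.001]
contact_force: [-0.4, 1.7, 0.3]
opening: 0.596
finger_force: 0.0
```

send_rows(moves="0 0 0.04 -0.75 0.028 0.2 0.2; 0 0 0.04 -0.75 0.028 0.2 0.2; 0 0 0.04 -0.75 0.028 0.2 0.2; 0 0 0.04 -0.75 0.028 0.2 0.2")

```text
time: 2.88
eef_pos: [0.5592, -0.0966, 0.1797]
tcp_rot: [0.781, 0.624, -0.0, -0.001]
contact_force: [-0.2, 0.4, 0.7]
opening: 0.6
finger_force: 0.0
```

Run:
```python
from h import *
rows([(.55,-.194,.10,1.25),(.55,-.194,.05,1.25)])
```

```text
now [ 0.5592 -0.0966  0.1797] 1.3479 F [-0.2  0.4  0.7] open 0.6 t 2.875
[-0.0003 -0.0002  0.0156] [-0.486  0.063  0.398]
[-0.0003 -0.0002  0.0156] [-0.486  0.064  0.648]
```

send_rows(moves="0 0 0.016 -0.486 0.063 0.4 0.2; 0 0 0.016 -0.486 0.063 0.4 0.2; 0 0 0.016 -0.486 0.063 0.4 0.2; 0 0 0.016 -0.486 0.063 0.4 0.2")

```text
time: 3.38
eef_pos: [0.551, -0.1932, 0.101]
tcp_rot: [0.811, 0.585, 0.0, -0.0]
contact_force: [-0.4, 0.0, -0.0]
opening: 0.597
finger_force: 0.0
```

Run:
```python
from h import *
w=cam('wrist','w0')
print(w['fovy'],w['cx'],w['cy'],np.round(w['extrinsics'],3).tolist())
rows([(.55,-.194,.06,1.25),(.55,-.194,.018,1.25)])
```

```text
65.70646984690485 257.60190223441487 192.61377982732114 [[0.949, 0.302, 0.09, 0.575], [-0.315, 0.908, 0.275, -0.122], [0.001, -0.29, 0.957, 0.23], [0.0, 0.0, 0.0, 1.0]]
now [ 0.5514 -0.1933  0.1018] 1.2501 F [0.3 0.2 0.4] open 0.609 t 3.425
[ 0.0003 -0.0001  0.    ] [-0.005 -0.006  0.209]
[ 0.0003 -0.0001  0.    ] [-0.006 -0.006  0.419]
```

View pics/w0.png

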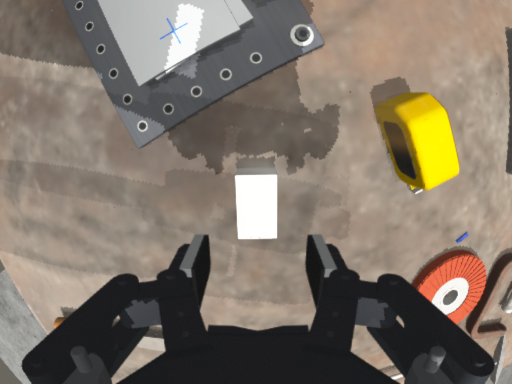

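The wrist view shows the block's white top at (236–277, 175–239), square to the jaws and centred between them. I'll measure it through the fisheye model.

```bash
cat >> h.py <<'E'
def fray(c,u,v,z):
    h=c['image'].shape[0]; f=h/2/np.tan(np.radians(c['fovy'])/2)
    dx,dy=u-c['cx'],v-c['cy'];r=np.hypot(dx,dy);t=r/f
    E=np.array(c['extrinsics']);d=E[:3,:3]@np.array([np.sin(t)*dx/r,-np.sin(t)*dy/r,-np.cos(t)])
    o=E[:3,3];return (o+d*(z-o[2])/d[2])
E
python3 - <<'E'
from h import *
w=cam('wrist')
im=w['image'].astype(int);m=(im.min(2)>235).astype(np.uint8);m[:160]=0;m[250:]=0;m[:,:200]=0;m[:,300:]=0
(c,s,an)=cv2.minAreaRect(cv2.findNonZero(m));print(c,s,an)
q=cv2.boxPoints((c,s,an));B=np.array([fray(w,*p,.025)[:2] for p in q])
print(B.mean(0).round(4),[round(1000*np.linalg.norm(B[i]-B[i-1]),1) for i in range(4)],[round(float(np.arctan2(*(B[i]-B[i-1])[::-1])),3) for i in range(4)])
o=np.array([.5473,-.0002]);t=.181;Q=np.array([[np.cos(t),-np.sin(t)],[np.sin(t),np.cos(t)]])
for p in[(302,36),(142,126)]:print('jig screw/hole',((fray(w,*p,.0165)[:2]-o)@Q*1000).round(1))
print('base corner R',((fray(w,325,44,.01)[:2]-o)@Q*1000).round(1),((fray(w,140,147,.01)[:2]-o)@Q*1000).round(1))
rows([])
E
```

```text
(255.0, 206.0) (62.0, 40.0) 90.0
[ 0.5506 -0.1915] [np.float64(48.7), np.float64(28.6), np.float64(48.7), np.float64(30.7)] [1.226, -0.321, -1.872, 2.821]
jig screw/hole [ 58.6 -94.9]
jig screw/hole [-76.5 -94.1]
base corner R [  72.9 -106.9] [ -89.4 -106.3]
now [ 0.5515 -0.1935  0.1021] 1.2504 F [ 0.9 -0.3 -0.1] open 0.602 t 3.475
```

send_rows(moves="0 0 0 0 -0.004 0.2 0.2; 0 0 0 0 -0.004 0.36 0.2; 0 0 0 0 -0.004 0.41 0.2; 0 0 0 0 -0.004 0.425 0.2; 0 0 0 0 -0.004 0.425 0.2; 0 0 0 0 -0.004 0.425 -0.6; 0 0 0 0 -0.004 0.425 -1; 0 0 0 0 -0.004 0.425 -1; 0 0 0 0 -0.004 0.425 -1; 0 0 0 0 -0.004 0.425 -1; 0 0 0 0 -0.004 0.425 -1; 0 0 0 0 -0.004 0.425 -1", newtons=100)

```text
time: 4.97
eef_pos: [0.5505, -0.1958, 0.0171]
tcp_rot: [0.812, 0.584, 0.001, 0.001]
contact_force: [-0.6, 0.1, 5.9]
opening: 0.325
finger_force: 100.1
```

Run:
```python
from h import *
# block centre assumed .5505,-.193 -> TCP offset along tool x small
o=np.array([.5473,-.0002]);t=.181;Q=np.array([[np.cos(t),-np.sin(t)],[np.sin(t),np.cos(t)]])
J=lambda x,y:tuple(o+Q@np.array([x,y])/1000)
s=ctrl.get_state()['eef_pos'];print('tcp jig',((s[:2]-o)@Q*1000).round(1))
rows([(s[0],s[1],.07,1.25),(*J(-5,-125),.07,1.752),(*J(-5,-125),.030,1.752)])
```

```text
tcp jig [ -32.  -192.9]
now [ 0.5505 -0.1958  0.0171] 1.2476 F [-0.6  0.1  5.9] open 0.325 t 4.975
[ 0.0005  0.0001 -0.0004] [-0.     0.001 -0.264]
[ 0.0004  0.0002 -0.0803] [ 0.363 -0.045 -0.265]
[ 0.0004  0.0002 -0.0803] [ 0.363 -0.046 -0.065]
```

send_rows(moves="0 0 0 0 0 -0.1 -1; 0 0 0 0 0 -0.265 -1; 0 0 -0.03 0.17 -0.04 -0.265 -1; 0 0 -0.06 0.34 -0.077 -0.265 -1; 0 0 -0.08 0.346 -0.077 -0.2 -1; 0 0 -0.08 0.346 -0.077 -0.1 -1; 0 0 -0.08 0.346 -0.077 -0.08 -1; 0 0 -0.08 0.346 -0.077 -0.08 -1")

```text
time: 5.98
eef_pos: [0.5562, -0.1249, 0.0307]
tcp_rot: [0.642, 0.767, -0.0, -0.001]
contact_force: [-0.1, 0.3, -0.6]
opening: 0.324
finger_force: 99.1
```

Run:
```python
from h import *
w=cam('side','d1');a=cam('scene','s1')
o=np.array([.5473,-.0002]);t=.181;Q=np.array([[np.cos(t),-np.sin(t)],[np.sin(t),np.cos(t)]])
J=lambda x,y:tuple(o+Q@np.array([x,y])/1000)
s=ctrl.get_state()['eef_pos'];print('tcp jig',((s[:2]-o)@Q*1000).round(1))
rows([(*J(-12,-120),.029,1.752),(*J(-12,-90),.029,1.752)])
A=cv2.imread('pics/d1.png')[105:245,230:350];B=cv2.imread('pics/s1.png')[180:310,165:345]
A=cv2.resize(A,(480,560),interpolation=cv2.INTER_CUBIC);B=cv2.resize(B,None,fx=4.3,fy=4.3,interpolation=cv2.INTER_CUBIC)
cv2.imwrite('pics/c2.png',A)
```

```text
tcp jig [ -13.  -124.6]
now [ 0.5569 -0.1251  0.0317] 1.7491 F [ 0.1 -0.9 -1.1] open 0.326 t 6.075
[ 0.0001  0.0001 -0.0005] [0.023 0.005 0.013]
[ 0.0001  0.0001 -0.0005] [0.173 0.005 0.013]
```

View pics/c2.png

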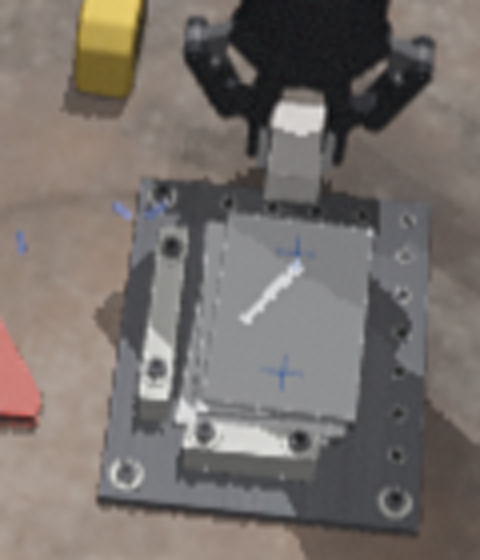

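The side view shows the block held level between the jaws, its end face towards the stack at about (295,200), with the blanks untouched. Lowering and pushing in y.

send_rows(moves="0 0 0 0.02 0.005 0.014 -1; 0 0 0 0.035 0.005 0.014 -1; 0 0 0 0.05 0.005 0.014 -1; 0 0 0 0.065 0.005 0.014 -1; 0 0 0 0.08 0.005 0.014 -1; 0 0 0 0.095 0.005 0.014 -1; 0 0 0 0.11 0.005 0.014 -1; 0 0 0 0.125 0.005 0.014 -1; 0 0 0 0.14 0.005 0.014 -1; 0 0 0 0.15 0.005 0.014 -1; 0 0 0 0.16 0.005 0.014 -1; 0 0 0 0.16 0.005 0.014 -1")

```text
time: 7.58
eef_pos: [0.552, -0.0929, 0.0286]
tcp_rot: [0.641, 0.768, 0.0, 0.0]
contact_force: [-0.4, -2.0, -2.0]
opening: 0.328
finger_force: 99.1
```

```bash
cat >> h.py <<'E'
o=np.array([.5473,-.0002]);t=.181;Q=np.array([[np.cos(t),-np.sin(t)],[np.sin(t),np.cos(t)]])
J=lambda x,y:tuple(o+Q@np.array([x,y])/1000)
def st():
    s=ctrl.get_state();print('tcp jig',((s['eef_pos'][:2]-o)@Q*1000).round(1),'z',s['eef_pos'][2].round(4),'F jig',(s['contact_force'][:2]@Q).round(1),'t',s['time'])
E
python3 -c "
from h import *
st()"
```

```text
tcp jig [-12.1 -92.1] z 0.0286 F jig [-0.8 -1.9] t 7.575
```

send_rows(moves="0 0 0 0.005 0 0 -1; 0 0 0 0.01 0 0 -1; 0 0 0 0.015 0 0 -1; 0 0 0 0.02 0 0 -1")

```text
time: 8.07
eef_pos: [0.5516, -0.0897, 0.0287]
tcp_rot: [0.641, 0.768, -0.0, 0.001]
contact_force: [1.6, -6.9, -3.0]
opening: 0.33
finger_force: 99.1
```

send_rows(moves="0 0 0 0.004 0 0 -1; 0 0 0 0.007 0 0 -1; 0 0 0 0.007 0 0 -1")

```text
time: 8.45
eef_pos: [0.5517, -0.0895, 0.0289]
tcp_rot: [0.64, 0.768, -0.001, 0.002]
contact_force: [0.5, -8.6, -3.8]
opening: 0.331
finger_force: 99.0
```

send_rows(moves="0 0 0 0.006 0 0 -1; 0 0 0 0.012 0 0 -1; 0 0 0 0.012 0 0 -1; 0 0 0 0.012 0 0 -1")

```text
time: 8.95
eef_pos: [0.552, -0.0892, 0.0294]
tcp_rot: [0.64, 0.769, -0.002, 0.004]
contact_force: [1.4, -14.1, -3.2]
opening: 0.331
finger_force: 98.9
```

Run:
```python
from h import *
st()
A=cam('side','d2')['image'][105:245,230:350,::-1]
cv2.imwrite('pics/c3.png',cv2.resize(A,(480,560),interpolation=cv2.INTER_CUBIC))
```

```text
tcp jig [-11.4 -88.4] z 0.0294 F jig [ -1.1 -14.1] t 8.95
```

View pics/c3.png

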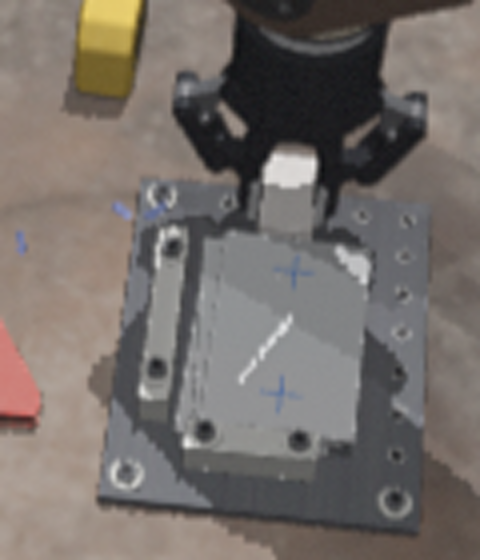

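In the picture the four blanks are flush in y against the left fence (edge at about (290,440)) and still short in x. Moving round to the -x side.

send_rows(moves="0 0 0 -0.1 0 0 -1; 0 0 0 -0.18 0 -0.05 -1; 0 0 0 -0.18 0 -0.3 -1; 0 0 0.03 -0.1 -0.1 -0.32 -1; 0 0 0.06 0 -0.25 -0.32 -1; 0 0 0.09 0.15 -0.4 -0.32 -1; 0 0 0.115 0.3 -0.45 -0.32 -1; 0 0 0.14 0.4 -0.45 -0.32 -1; 0 0 0.165 0.41 -0.45 -0.32 -1; 0 0 0.19 0.41 -0.45 -0.32 -1; 0 0 0.22 0.41 -0.45 -0.32 -1; 0 0 0.25 0.41 -0.45 -0.32 -1")

```text
time: 10.5
eef_pos: [0.4475, -0.0205, 0.0932]
tcp_rot: [0.996, 0.087, 0.0, -0.0]
contact_force: [-0.7, 0.6, -0.2]
opening: 0.329
finger_force: 99.3
```

send_rows(moves="0 0 0 0 0 0 -1; 0 0 0 0 0 0 -1")

```text
time: 10.75
eef_pos: [0.4474, -0.0206, 0.0928]
tcp_rot: [0.996, 0.092, 0.0, -0.0]
contact_force: [0.9, 0.7, -0.9]
opening: 0.332
finger_force: 99.3
```

Run:
```python
from h import *
st()
rows([(*J(-102,-3),.029,.181),(*J(-72,-3),.029,.181)])
```

```text
tcp jig [-101.9   -2.1] z 0.0928 F jig [1.  0.6] t 10.75
now [ 0.4474 -0.0206  0.0928] 0.184 F [ 0.9  0.7 -0.9] open 0.332 t 10.75
[-0.     -0.      0.0005] [-0.001  0.004  0.319]
[-0.     -0.      0.0005] [0.149 0.005 0.319]
```

send_rows(moves="0 0 0 -0.01 0 0.2 -1; 0 0 0 -0.01 0 0.319 -1; 0 0 0 -0.01 0 0.319 -1; 0 0 0 0.03 0 0.319 -1; 0 0 0 0.045 0 0.319 -1; 0 0 0 0.06 0 0.319 -1; 0 0 0 0.075 0 0.319 -1; 0 0 0 0.09 0 0.319 -1; 0 0 0 0.105 0 0.319 -1; 0 0 0 0.12 0 0.319 -1; 0 0 0 0.135 0 0.319 -1; 0 0 0 0.15 0 0.319 -1")

```text
time: 12.25
eef_pos: [0.476, -0.0152, 0.0284]
tcp_rot: [0.996, 0.091, -0.001, -0.0]
contact_force: [-3.5, -0.6, 0.9]
opening: 0.332
finger_force: 101.2
```

send_rows(moves="0 0 0 0.006 0 0 -1; 0 0 0 0.012 0 0 -1; 0 0 0 0.018 0 0 -1; 0 0 0 0.024 0 0 -1; 0 0 0 0.024 0 0 -1")

```text
time: 12.88
eef_pos: [0.4787, -0.0144, 0.0279]
tcp_rot: [0.996, 0.091, -0.004, -0.0]
contact_force: [-9.4, -3.2, 3.7]
opening: 0.327
finger_force: 101.7
```

```bash
python3 -c "
from h import *
st()"
```

```text
tcp jig [-70.   -1.6] z 0.0279 F jig [-9.8 -1.5] t 12.875
```

send_rows(moves="0 0 0 0.008 0 0 -1; 0 0 0 0.016 0 0 -1; 0 0 0 0.016 0 0 -1; 0 0 0 0.016 0 0 -1")

```text
time: 13.38
eef_pos: [0.4792, -0.0138, 0.027]
tcp_rot: [0.996, 0.091, -0.008, -0.001]
contact_force: [-13.9, -5.4, 6.1]
opening: 0.334
finger_force: 102.0
```

Run:
```python
from h import *
st()
A=cam('side','d3')['image'][105:245,230:350,::-1]
cv2.imwrite('pics/c4.png',cv2.resize(A,(480,560),interpolation=cv2.INTER_CUBIC))
```

```text
tcp jig [-69.4  -1.1] z 0.027 F jig [-14.6  -2.8] t 13.375
```

View pics/c4.png

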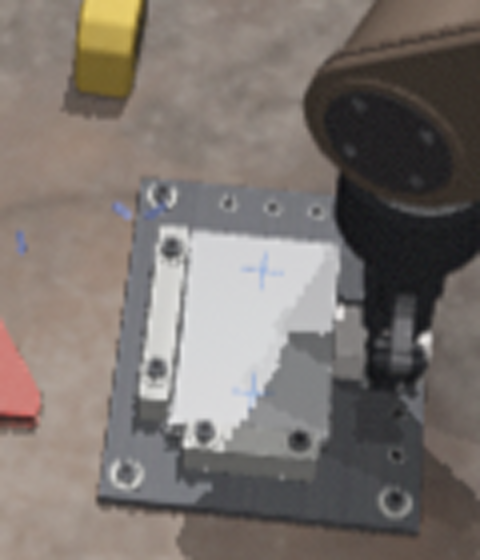

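The picture shows the stack visibly flush with both fences. I'll add confirming taps at two spots on the -x side.

send_rows(moves="0 0 0 -0.05 0 -0.006 -1; 0 0 0 -0.05 0.08 -0.006 -1; 0 0 0 -0.05 0.17 -0.006 -1; 0 0 0 -0.035 0.17 -0.006 -1; 0 0 0 -0.025 0.17 -0.006 -1; 0 0 0 -0.015 0.17 -0.006 -1; 0 0 0 -0.008 0.17 -0.006 -1; 0 0 0 0 0.17 -0.006 -1; 0 0 0 0 0.17 -0.006 -1")

```text
time: 14.55
eef_pos: [0.4874, -0.0488, 0.031]
tcp_rot: [0.996, 0.093, -0.006, 0.001]
contact_force: [-19.7, -8.9, 20.4]
opening: 0.33
finger_force: 103.9
```

send_rows(moves="0 0 0 -0.05 0 0 -1; 0 0 0 -0.05 -0.16 0 -1; 0 0 0 -0.05 -0.3 0 -1; 0 0 0 -0.035 -0.3 0 -1; 0 0 0 -0.025 -0.3 0 -1; 0 0 0 -0.015 -0.3 0 -1; 0 0 0 -0.008 -0.3 0 -1; 0 0 0 0 -0.3 0 -1; 0 0 0 0 -0.3 0 -1")

```text
time: 15.68
eef_pos: [0.4757, 0.0113, 0.0283]
tcp_rot: [0.996, 0.09, -0.006, -0.001]
contact_force: [-11.0, -2.8, 4.0]
opening: 0.327
finger_force: 101.8
```

```bash
python3 -c "
from h import *
st();rows([(*J(-102,23),.09,.181),(*J(-5,-120),.09,1.752)])"
```

```text
tcp jig [-68.3  24.2] z 0.0283 F jig [-11.3  -0.8] t 15.675
now [0.4757 0.0113 0.0283] 0.1812 F [-11.   -2.8   4. ] open 0.327 t 15.675
[-0.0004  0.0019  0.    ] [-0.172  0.005 -0.306]
[-0.0019  0.0012 -0.25  ] [ 0.313  0.72  -0.314]
```

send_rows(moves="0 0 0 -0.1 0 0 -1; 0 0 0 -0.172 0 -0.1 -1; 0 0 0 -0.172 0 -0.3 -1; 0 0 -0.03 -0.1 0.2 -0.31 -1; 0 0 -0.06 0 0.4 -0.31 -1; 0 0 -0.09 0.15 0.6 -0.31 -1; 0 0 -0.12 0.3 0.72 -0.31 -1; 0 0 -0.15 0.313 0.72 -0.31 -1; 0 0 -0.18 0.313 0.72 -0.31 -1; 0 0 -0.21 0.313 0.72 -0.31 -1; 0 0 -0.24 0.313 0.72 -0.31 -1; 0 0 -0.25 0.313 0.72 -0.31 -1")

```text
time: 17.18
eef_pos: [0.5681, -0.1196, 0.0919]
tcp_rot: [0.639, 0.769, 0.0, 0.001]
contact_force: [-0.7, -0.2, -1.1]
opening: 0.327
finger_force: 101.1
```

Run:
```python
from h import *
st()
a=cam('scene','s4');d=cam('side','d4');w=cam('wrist','w4')
A=cv2.resize(a['image'][195:285,180:310,::-1],None,fx=4.4,fy=4.4,interpolation=cv2.INTER_CUBIC)
B=cv2.resize(d['image'][130:245,240:350,::-1],None,fx=4.6,fy=4.6,interpolation=cv2.INTER_CUBIC)
A=A[:,:min(A.shape[1],420)]
W=cv2.resize(w['image'][:,:,::-1],(280,210))
# compose: side crop left, scene crop right
H=np.zeros((600,800,3),np.uint8);B=B[:600,:380];H[:B.shape[0],:B.shape[1]]=B
A=A[:390];H[:A.shape[0],380:380+A.shape[1]]=A;H[390:600,380:660]=W
cv2.imwrite('pics/c5.png',H)
```

```text
tcp jig [  -1.  -121.2] z 0.0919 F jig [-0.8 -0.1] t 17.175
```

View pics/c5.png

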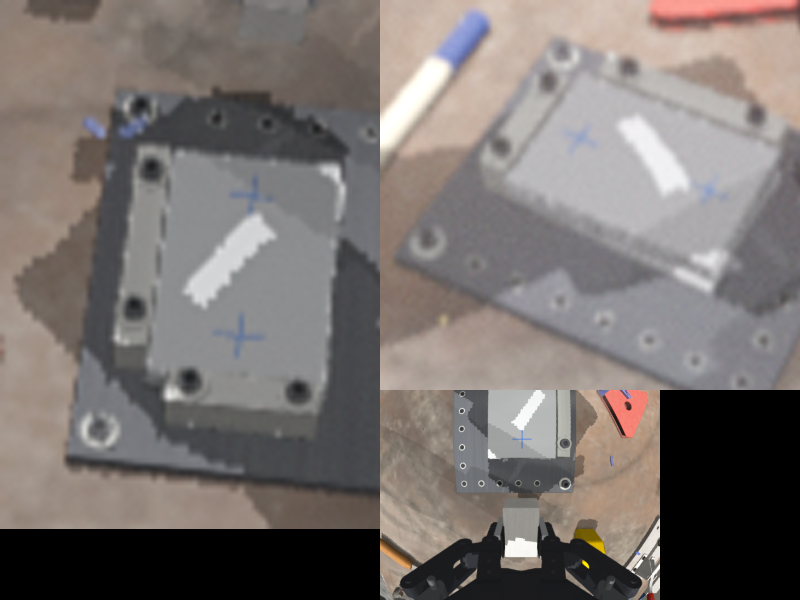

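The composite shows the top blank flush with both fences. There may be a ledge of a lower blank on the -x side, near (695,278) in the scene crop. I'll bring the wrist camera over both open sides for one closer look.

send_rows(moves="0 0 0 0 -0.2 0 -1; 0 0 0 0 -0.48 0 -1; 0 0 0 0.23 -0.48 0 -1; 0 0 0 0.23 -0.48 0 -1; 0 0 0 0.23 -0.48 0 -1")

```text
time: 17.95
eef_pos: [0.4656, -0.0911, 0.0924]
tcp_rot: [0.64, 0.768, 0.0, 0.001]
contact_force: [0.7, -0.1, -2.0]
opening: 0.327
finger_force: 101.1
```

Run:
```python
from h import *
st();c=cam('wrist','w5');np.savez('w5.npz',**c)
```

```text
tcp jig [-96.7 -74.7] z 0.0924 F jig [ 0.7 -0.3] t 17.95
```

send_rows(moves="0 0 0 -0.25 0 0 -1; 0 0 0 -0.48 0.2 0 -1; 0 0 0 -0.48 0.46 0 -1; 0 0 0 -0.48 0.46 0 -1; 0 0 0 -0.48 0.46 0 -1")

```text
time: 18.62
eef_pos: [0.5724, -0.1686, 0.0912]
tcp_rot: [0.64, 0.768, -0.0, -0.001]
contact_force: [-0.2, 0.5, -1.4]
opening: 0.326
finger_force: 101.0
```

Run:
```python
from h import *
st();c=cam('wrist','w6');np.savez('w6.npz',**c)
def fproj(c,P):
    h=c['image'].shape[0]; f=h/2/np.tan(np.radians(float(c['fovy']))/2);E=np.array(c['extrinsics'])
    p=E[:3,:3].T@(np.array(P)-E[:3,3]);th=np.arctan2(np.hypot(p[0],p[1]),-p[2]);a=np.arctan2(-p[1],p[0])
    return float(c['cx'])+f*th*np.cos(a),float(c['cy'])+f*th*np.sin(a)
a=dict(np.load('w5.npz'))
for n,k in(('w5',a),('w6',c)):
    for z in(.03,.01):print(n,z,[tuple(np.round(fproj(k,(*J(x,y),z)),0)) for x,y in((-40,60),(-40,-60),(40,-60),(40,60))])
```

```text
tcp jig [  -5.7 -170.2] z 0.0912 F jig [-0.1  0.5] t 18.625
w5 0.03 [(np.float64(343.0), np.float64(20.0)), (np.float64(338.0), np.float64(195.0)), (np.float64(434.0), np.float64(195.0)), (np.float64(444.0), np.float64(38.0))]
w5 0.01 [(np.float64(335.0), np.float64(27.0)), (np.float64(331.0), np.float64(187.0)), (np.float64(422.0), np.float64(188.0)), (np.float64(430.0), np.float64(42.0))]
w6 0.03 [(np.float64(208.0), np.float64(-96.0)), (np.float64(202.0), np.float64(52.0)), (np.float64(328.0), np.float64(53.0)), (np.float64(321.0), np.float64(-94.0))]
w6 0.01 [(np.float64(212.0), np.float64(-82.0)), (np.float64(207.0), np.float64(57.0)), (np.float64(321.0), np.float64(58.0)), (np.float64(316.0), np.float64(-81.0))]
```

Run:
```python
import cv2,numpy as np
a=cv2.imread('pics/w5.png')[0:200,300:400];b=cv2.imread('pics/w6.png')[0:75,190:340]
a=cv2.resize(a,(300,600),interpolation=cv2.INTER_CUBIC);b=cv2.resize(b,(500,250),interpolation=cv2.INTER_CUBIC)
a2=cv2.imread('pics/w5.png')[95:195,310:360];a2=cv2.convertScaleAbs(cv2.resize(a2,(175,350),interpolation=cv2.INTER_CUBIC),alpha=1.6)
H=np.zeros((600,800,3),np.uint8);H[:,:300]=a;H[:250,300:]=b;H[250:,300:475]=a2
b2=cv2.imread('pics/w6.png')[30:75,195:265];H[250:459,475:800]=cv2.convertScaleAbs(cv2.resize(b2,(325,209),interpolation=cv2.INTER_CUBIC),alpha=1.6)
cv2.imwrite('pics/c6.png',H)
```

```text
(no output)
```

View pics/c6.png

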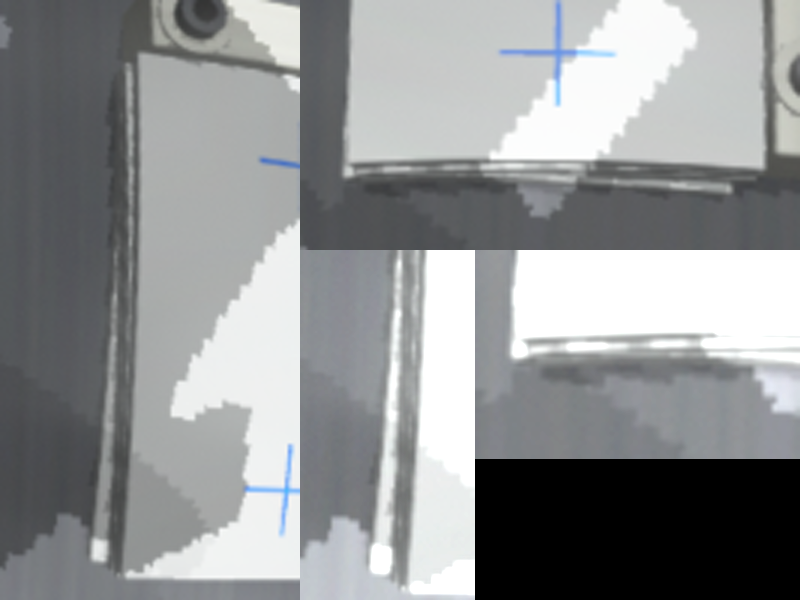

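The view shows that the bottom blank is still turned. It sticks out a few mm on the -x side at its -y end (about (98,550)) and on the -y side at its +x end (about (730,190)); the upper blanks are flush. The block was riding slightly too high, so I'll tap again lower, feeling for the base first.

send_rows(moves="0 0 0.03 0 -0.2 0 -1; 0 0 0.06 0.2 -0.4 0 -1; 0 0 0.09 0.4 -0.48 0 -1; 0 0 0.12 0.6 -0.48 0 -1; 0 0 0.15 0.66 -0.48 0 -1; 0 0 0.18 0.66 -0.48 0 -1; 0 0 0.21 0.66 -0.48 0 -1; 0 0 0.24 0.66 -0.48 0 -1; 0 0 0.25 0.66 -0.48 0.15 -1; 0 0 0.25 0.66 -0.48 0.25 -1; 0 0 0.25 0.66 -0.48 0.29 -1; 0 0 0.25 0.66 -0.48 0.29 -1")

```text
time: 20.18
eef_pos: [0.4538, -0.0559, 0.0338]
tcp_rot: [0.996, 0.091, -0.0, -0.0]
contact_force: [0.4, -0.7, -1.2]
opening: 0.326
finger_force: 101.0
```

```bash
python3 -c "
from h import *
st();rows([(*J(-100,-38),.029,.181)])"
```

```text
tcp jig [-102.   -37.9] z 0.0338 F jig [ 0.2 -0.7] t 20.175
now [ 0.4538 -0.0559  0.0338] 0.1814 F [ 0.4 -0.7 -1.2] open 0.326 t 20.175
[-0.0001  0.0001  0.0001] [0.01  0.    0.024]
```

send_rows(moves="0 0 0 0 0 0.015 -1; 0 0 0 0 0 0.028 -1; 0 0 0 0 0 0.028 -1")

```text
time: 20.55
eef_pos: [0.4545, -0.0559, 0.0285]
tcp_rot: [0.996, 0.091, 0.0, 0.0]
contact_force: [-0.1, 0.2, -1.5]
opening: 0.328
finger_force: 101.0
```

send_rows(moves="0 0 0 0 0 0.005 -1; 0 0 0 0 0 0.008 -1; 0 0 0 0 0 0.008 -1")

```text
time: 20.92
eef_pos: [0.4544, -0.0559, 0.0267]
tcp_rot: [0.996, 0.091, -0.0, -0.0]
contact_force: [0.5, 0.3, -1.5]
opening: 0.323
finger_force: 101.0
```

send_rows(moves="0 0 0 0 0 0.005 -1; 0 0 0 0 0 0.008 -1; 0 0 0 0 0 0.008 -1")

```text
time: 21.3
eef_pos: [0.4545, -0.056, 0.0263]
tcp_rot: [0.996, 0.091, -0.001, -0.0]
contact_force: [-3.7, 1.1, 9.3]
opening: 0.329
finger_force: 102.3
```

send_rows(moves="0 0 0 0 0 0.005 -1; 0 0 0 0 0 0.008 -1; 0 0 0 0 0 0.008 -1")

```text
time: 21.68
eef_pos: [0.4546, -0.056, 0.0262]
tcp_rot: [0.996, 0.091, -0.001, -0.0]
contact_force: [-9.2, 2.6, 20.9]
opening: 0.329
finger_force: 104.1
```

send_rows(moves="0 0 0 0 0 -0.016 -1; 0 0 0 0.05 0 -0.016 -1; 0 0 0 0.09 0 -0.016 -1; 0 0 0 0.12 0 -0.016 -1; 0 0 0 0.13 0 -0.016 -1; 0 0 0 0.14 0 -0.016 -1; 0 0 0 0.15 0 -0.016 -1; 0 0 0 0.155 0 -0.016 -1; 0 0 0 0.16 0 -0.016 -1")

```text
time: 22.8
eef_pos: [0.4842, -0.0503, 0.0267]
tcp_rot: [0.996, 0.091, -0.003, -0.0]
contact_force: [-9.8, -3.3, 10.6]
opening: 0.332
finger_force: 102.2
```

```bash
python3 -c "
from h import *
st();print(ctrl.get_state()['wrist_torque'],ctrl.get_state()['contact_force'])"
```

```text
tcp jig [-71.1 -38. ] z 0.0267 F jig [-10.3  -1.5] t 22.8
[-0.52094075  1.73567935 -0.08203442] [-9.83896381 -3.31100914 10.5926451 ]
```

send_rows(moves="0 0 0 -0.1 0 0 -1; 0 0 0 -0.15 0 -0.2 -1; 0 0 -0.03 -0.1 0.2 -0.3 -1; 0 0 -0.06 0 0.4 -0.3 -1; 0 0 -0.09 0.15 0.6 -0.3 -1; 0 0 -0.12 0.28 0.67 -0.3 -1; 0 0 -0.15 0.28 0.67 -0.3 -1; 0 0 -0.18 0.28 0.67 -0.3 -1; 0 0 -0.21 0.28 0.67 -0.25 -1; 0 0 -0.24 0.28 0.67 -0.15 -1; 0 0 -0.25 0.28 0.67 -0.1 -1; 0 0 -0.25 0.28 0.67 -0.1 -1")

```text
time: 24.3
eef_pos: [0.5644, -0.1712, 0.0449]
tcp_rot: [0.64, 0.768, -0.0, -0.001]
contact_force: [1.1, -0.0, -1.3]
opening: 0.327
finger_force: 101.1
```

```bash
python3 -c "
from h import *
st();rows([(*J(-15,-172),.018,1.752)])"
```

```text
tcp jig [ -14.  -171.3] z 0.0449 F jig [ 1.1 -0.2] t 24.3
now [ 0.5644 -0.1712  0.0449] 1.7513 F [ 1.1 -0.  -1.3] open 0.327 t 24.3
[-0.0003 -0.0003 -0.0001] [-0.004 -0.005  0.135]
```

send_rows(moves="0 0 0 0 0 0.08 -1; 0 0 0 0 0 0.12 -1; 0 0 0 0 0 0.135 -1; 0 0 0 0 0 0.135 -1; 0 0 0 0 0 0.135 0; 0 0 0 0 0 0.135 0.1; 0 0 0 0 0 0.14 0.1; 0 0 0 0 0 0.146 0.1; 0 0 0 0 0 0.146 0.1")

```text
time: 25.42
eef_pos: [0.5651, -0.1718, 0.0174]
tcp_rot: [0.64, 0.768, -0.0, -0.0]
contact_force: [0.1, 0.3, 0.2]
opening: 0.55
finger_force: 0.0
```

Run:
```python
from h import *
st();d=cam('side','d7');im=d['image'].astype(int)
u,v=proj(d,(*J(-14,-169),.025));print(u,v)
m=((im.min(2)>150)&(im.max(2)-im.min(2)<30)).astype(np.uint8);M=np.zeros_like(m);M[int(v)-25:int(v)+25,int(u)-25:int(u)+25]=1;m*=M
n,l,s,c=cv2.connectedComponentsWithStats(m);print(s[1:],c[1:].round(1))
for k in range(1,n):
    if s[k,4]>60:print(((plane(d,*c[k],.025)[:2]-o)@Q*1000).round(1))
```

```text
tcp jig [ -13.4 -172. ] z 0.0174 F jig [0.1 0.3] t 25.425
304.48550998001906 127.42707578732087
[[299 118  13   9  88]] [[304.9 121.5]]
[ -13.8 -186.7]
```

send_rows(moves="0 0 0 0 0 0.004 -1; 0 0 0 0 0 0.004 -1; 0 0 0 0 0 0.004 -1; 0 0 0 0 0 0.004 -1; 0 0 0 0 0 0.004 -1; 0 0 0 0 0 0.004 -1", newtons=120)

```text
time: 26.22
eef_pos: [0.5657, -0.1721, 0.0173]
tcp_rot: [0.64, 0.768, 0.0, 0.001]
contact_force: [-0.5, -0.6, 5.7]
opening: 0.321
finger_force: 119.1
```

```bash
python3 -c "
from h import *
st();print(ctrl.get_state()['finger_force'],ctrl.get_state()['contact_force']);rows([(*J(20,-172),.045,1.752),(*J(20,-120),.045,1.752),(*J(20,-105),.027,1.752)])"
```

```text
tcp jig [ -12.9 -172.4] z 0.0173 F jig [-0.6 -0.5] t 26.225
119.05547261238098 [-0.49057043 -0.55866532  5.68283488]
now [ 0.5657 -0.1721  0.0173] 1.7524 F [-0.5 -0.6  5.7] open 0.321 t 26.225
[0.0002 0.0001 0.0001] [ 0.002  0.164 -0.138]
[0.0002 0.0001 0.0001] [ 0.262  0.165 -0.139]
[0.0002 0.0001 0.0001] [ 0.337  0.165 -0.049]
```

send_rows(moves="0 0 0 0 0 -0.14 -1; 0 0 0 0.05 0.06 -0.14 -1; 0 0 0 0.2 0.115 -0.14 -1; 0 0 0 0.27 0.115 -0.14 -1; 0 0 0 0.27 0.115 -0.09 -1; 0 0 0 0.27 0.115 -0.066 -1; 0 0 0 0.27 0.115 -0.066 -1")

```text
time: 27.1
eef_pos: [0.5773, -0.115, 0.0288]
tcp_rot: [0.64, 0.768, -0.0, -0.001]
contact_force: [0.6, 0.8, -0.4]
opening: 0.325
finger_force: 118.5
```

```bash
python3 -c "
from h import *
st();rows([(*J(10,-90),.028,1.752)])"
```

```text
tcp jig [   8.9 -118.4] z 0.0288 F jig [0.7 0.7] t 27.1
now [ 0.5773 -0.115   0.0288] 1.7515 F [ 0.6  0.8 -0.4] open 0.325 t 27.1
[-0.0003 -0.0001 -0.0001] [0.142 0.006 0.004]
```

send_rows(moves="0 0 0 0.04 0.005 0.003 -1; 0 0 0 0.08 0.005 0.003 -1; 0 0 0 0.11 0.005 0.003 -1; 0 0 0 0.12 0.005 0.003 -1; 0 0 0 0.13 0.005 0.003 -1; 0 0 0 0.14 0.005 0.003 -1; 0 0 0 0.148 0.005 0.003 -1; 0 0 0 0.154 0.005 0.003 -1; 0 0 0 0.16 0.005 0.003 -1")

```text
time: 28.22
eef_pos: [0.5742, -0.0842, 0.0296]
tcp_rot: [0.64, 0.768, -0.0, 0.002]
contact_force: [2.5, -6.2, -3.8]
opening: 0.326
finger_force: 118.3
```

```bash
python3 -c "
from h import *
st();print(ctrl.get_state()['contact_force'])"
```

```text
tcp jig [ 11.4 -87.5] z 0.0296 F jig [ 1.4 -6.6] t 28.225
[ 2.54639695 -6.20624109 -3.75268872]
```

send_rows(moves="0 0 0 0.006 0 0.003 -1; 0 0 0 0.011 0 0.006 -1; 0 0 0 0.011 0 0.006 -1")

```text
time: 28.6
eef_pos: [0.5754, -0.0832, 0.0296]
tcp_rot: [0.64, 0.768, 0.0, 0.004]
contact_force: [2.9, -8.2, -1.5]
opening: 0.325
finger_force: 118.4
```

send_rows(moves="0 0 0 -0.1 0 0 -1; 0 0 0 -0.18 0 -0.1 -1; 0 0 0.02 -0.18 -0.1 -0.3 -1; 0 0 0.05 -0.18 -0.3 -0.32 -1; 0 0 0.08 0 -0.5 -0.32 -1; 0 0 0.11 0.2 -0.56 -0.32 -1; 0 0 0.14 0.24 -0.56 -0.32 -1; 0 0 0.17 0.24 -0.56 -0.32 -1; 0 0 0.2 0.24 -0.56 -0.25 -1; 0 0 0.23 0.24 -0.56 -0.15 -1; 0 0 0.25 0.24 -0.56 -0.05 -1; 0 0 0.25 0.24 -0.56 -0.02 -1")

```text
time: 30.1
eef_pos: [0.4527, -0.0535, 0.0307]
tcp_rot: [0.996, 0.091, -0.002, -0.001]
contact_force: [0.5, 1.0, -1.2]
opening: 0.322
finger_force: 118.7
```

```bash
python3 -c "
from h import *
st();rows([(*J(-75,-38),.028,.181)])"
```

```text
tcp jig [-102.7  -35.4] z 0.0307 F jig [0.6 0.9] t 30.1
now [ 0.4527 -0.0535  0.0307] 0.1825 F [ 0.5  1.  -1.2] open 0.322 t 30.1
[-0.0004  0.0005  0.0002] [0.138 0.013 0.013]
```

send_rows(moves="0 0 0 0.03 0 0.012 -1; 0 0 0 0.07 0 0.012 -1; 0 0 0 0.1 0 0.012 -1; 0 0 0 0.115 0 0.012 -1; 0 0 0 0.13 0 0.012 -1; 0 0 0 0.14 0 0.012 -1; 0 0 0 0.15 0 0.012 -1; 0 0 0 0.16 0 0.012 -1; 0 0 0 0.165 0 0.012 -1; 0 0 0 0.17 0 0.012 -1")

```text
time: 31.35
eef_pos: [0.4864, -0.0477, 0.0294]
tcp_rot: [0.996, 0.091, -0.002, -0.0]
contact_force: [-3.9, -1.8, 0.1]
opening: 0.324
finger_force: 118.7
```

```bash
python3 -c "
from h import *
st();print(ctrl.get_state()['contact_force'])"
```

```text
tcp jig [-68.5 -35.7] z 0.0294 F jig [-4.2 -1.1] t 31.35
[-3.92814907 -1.81356757  0.06061991]
```

send_rows(moves="0 0 0 0.006 0 0.002 -1; 0 0 0 0.012 0 0.004 -1; 0 0 0 0.018 0 0.004 -1; 0 0 0 0.022 0 0.004 -1; 0 0 0 0.022 0 0.004 -1")

```text
time: 31.98
eef_pos: [0.4877, -0.047, 0.0278]
tcp_rot: [0.996, 0.091, -0.006, -0.001]
contact_force: [-12.8, -4.6, 5.3]
opening: 0.325
finger_force: 119.3
```

```bash
python3 -c "
from h import *
st();print(ctrl.get_state()['contact_force'])"
```

```text
tcp jig [-67.1 -35.3] z 0.0278 F jig [-13.4  -2.2] t 31.975
[-12.77753829  -4.57802741   5.30266268]
```

send_rows(moves="0 0 0 -0.1 0 0 -1; 0 0 0 -0.16 0 -0.1 -1; 0 0 -0.03 -0.16 0 -0.32 -1; 0 0 -0.06 -0.16 0.1 -0.32 -1; 0 0 -0.09 -0.16 0.195 -0.32 -1; 0 0 -0.12 -0.16 0.195 -0.32 -1; 0 0 -0.15 -0.16 0.195 -0.32 -1; 0 0 -0.18 -0.16 0.195 -0.32 -1; 0 0 -0.21 -0.16 0.195 -0.32 -1; 0 0 -0.24 -0.16 0.195 -0.32 -1; 0 0 -0.25 -0.16 0.195 -0.32 -1; 0 0 -0.25 -0.16 0.195 -0.32 -1")

```text
time: 33.48
eef_pos: [0.4681, -0.0909, 0.0932]
tcp_rot: [0.64, 0.768, 0.001, 0.001]
contact_force: [-0.2, 0.0, -0.9]
opening: 0.321
finger_force: 118.5
```

```bash
cat >> h.py <<'E'
def fproj(c,P):
    h=c['image'].shape[0]; f=h/2/np.tan(np.radians(float(c['fovy']))/2);E=np.array(c['extrinsics'])
    p=E[:3,:3].T@(np.array(P)-E[:3,3]);th=np.arctan2(np.hypot(p[0],p[1]),-p[2]);a=np.arctan2(-p[1],p[0])
    return float(c['cx'])+f*th*np.cos(a),float(c['cy'])+f*th*np.sin(a)
def prof(c,axis,at,lo=-52,hi=-34,z=.030):
    "grey profile along jig x (axis 0) or y (axis 1) through the open edge"
    g=cv2.cvtColor(c['image'],cv2.COLOR_RGB2GRAY)
    s=np.arange(lo,hi+.1,1.0);P=np.array([fproj(c,(*(J(v,at) if axis==0 else J(at,v)),z)) for v in s],np.float32)
    return cv2.remap(g,P[:,:1],P[:,1:],cv2.INTER_LINEAR).ravel()
E
python3 - <<'E'
from h import *
st();c=cam('wrist','w8');np.savez('w8.npz',**c);a=dict(np.load('w5.npz'))
print(' x',np.arange(-56,-33))
for n,k in(('old',a),('new',c)):
    for y in(-55,-45,-25,0,25,50):print(n,y,prof(k,0,y,-56,-34))
E
```

```text
tcp jig [-94.3 -75. ] z 0.0932 F jig [-0.2  0.1] t 33.475
 x [-56 -55 -54 -53 -52 -51 -50 -49 -48 -47 -46 -45 -44 -43 -42 -41 -40 -39
 -38 -37 -36 -35 -34]
old -55 [122 122 121 122 124 126 127 125 125 125 127 128 127 120 104 108  93 106
 144 149 150 147 153]
old -45 [ 76  88 117 121 123 126 122  93  79  77 117 145 148 133  88  82  78  99
 141 147 148 148 148]
old -25 [ 76  74  75  75  77  78  78  78  78  79  85 123 147 124  93  87  92  99
 159 168 169 168 168]
old 0 [ 88  88  88  88  89  91  91  91  92  93  95  95 129 116  96 103 113 105
 154 169 168 168 170]
old 25 [ 84  84  83  83  84  84  85  85  84  85  86  83  80  84  82  95 114  90
 146 172 173 173 173]
old 50 [ 85  87  86  85  86  88  87  86  86  86  87  74  68  75  82 131 148  97
 146 172 173 173 173]
new -55 [123 122 120 121 123 125 125 126 124 124 124 125 122 119 113 112 100  97
 132 146 146 146 147]
new -45 [ 77  77  75  88 121 127 127 126 120  91  78  78  75  80  84  85  88  85
 127 148 148 148 148]
new -25 [ 76  75  76  76  76  78  78  78  78  79  80  79  76  80  84  90 101  92
 149 168 169 170 170]
new 0 [ 87  87  87  88  88  90  89  90  91  92  94  89  83  87  88 101 120 106
 146 170 170 170 170]
new 25 [ 83  83  84  83  84  86  85  84  85  85  86  84  78  75  77  95 140  98
 144 174 174 174 175]
new 50 [ 85  85  86  86  87  88  87  87  88  88  88  81  71  78  87 123 149  99
 146 173 174 174 174]
```

send_rows(moves="0 0 0.03 0.1 -0.03 0 -1; 0 0 0.06 0.3 -0.03 0 -1; 0 0 0.09 0.485 -0.03 0 -1; 0 0 0.12 0.485 -0.03 0 -1; 0 0 0.15 0.485 -0.03 0 -1; 0 0 0.18 0.485 -0.03 0 -1; 0 0 0.21 0.485 -0.03 0 -1; 0 0 0.24 0.485 -0.03 0.1 -1; 0 0 0.25 0.485 -0.03 0.25 -1; 0 0 0.25 0.485 -0.03 0.315 -1; 0 0 0.25 0.485 -0.03 0.323 -1; 0 0 0.25 0.485 -0.03 0.323 -1")

```text
time: 35.02
eef_pos: [0.4446, 0.0033, 0.029]
tcp_rot: [0.996, 0.091, 0.001, 0.0]
contact_force: [0.5, -0.2, -0.9]
opening: 0.325
finger_force: 118.8
```

```bash
python3 -c "
from h import *
st();rows([(*J(-65,20),.0285,.181)])"
```

```text
tcp jig [-100.4   21.9] z 0.029 F jig [ 0.4 -0.2] t 35.025
now [0.4446 0.0033 0.029 ] 0.1819 F [ 0.5 -0.2 -0.9] open 0.325 t 35.025
[ 0.0001 -0.0002  0.0001] [0.177 0.01  0.003]
```

send_rows(moves="0 0 0 0.05 0 0.002 -1; 0 0 0 0.1 0 0.002 -1; 0 0 0 0.13 0 0.002 -1; 0 0 0 0.145 0 0.002 -1; 0 0 0 0.155 0 0.002 -1; 0 0 0 0.165 0 0.002 -1; 0 0 0 0.173 0 0.002 -1; 0 0 0 0.179 0 0.002 -1; 0 0 0 0.185 0 0.002 -1; 0 0 0 0.185 0 0.002 -1")

```text
time: 36.28
eef_pos: [0.4771, 0.0101, 0.0274]
tcp_rot: [0.996, 0.091, -0.005, -0.001]
contact_force: [-9.9, -2.0, 5.8]
opening: 0.325
finger_force: 119.8
```

send_rows(moves="0 0 0 0.005 0 0 -1; 0 0 0 0.01 0 0 -1; 0 0 0 0.01 0 0 -1; 0 0 0 -0.1 0 0 -1; 0 0 0 -0.16 0 -0.1 -1; 0 0 0 -0.16 0.02 -0.32 -1")

```text
time: 37.02
eef_pos: [0.4469, 0.0009, 0.0903]
tcp_rot: [0.996, 0.091, -0.003, -0.001]
contact_force: [1.3, -0.1, -1.2]
opening: 0.327
finger_force: 118.6
```

```bash
python3 -c "
from h import *
st();rows([(*J(-94,-75),.093,1.752)])"
```

```text
tcp jig [-98.5  19.1] z 0.0903 F jig [ 1.3 -0.3] t 37.025
now [0.4469 0.0009 0.0903] 0.1813 F [ 1.3 -0.1 -1.2] open 0.327 t 37.025
[-0.0009  0.0003 -0.25  ] [ 0.023  0.471 -0.015]
```

send_rows(moves="0 0 -0.03 0.023 0.2 -0.015 -1; 0 0 -0.06 0.023 0.4 -0.015 -1; 0 0 -0.09 0.023 0.47 -0.015 -1; 0 0 -0.12 0.023 0.47 -0.015 -1; 0 0 -0.15 0.023 0.47 -0.015 -1; 0 0 -0.18 0.023 0.47 -0.015 -1; 0 0 -0.21 0.023 0.47 -0.015 -1; 0 0 -0.24 0.023 0.47 -0.015 -1; 0 0 -0.25 0.023 0.47 -0.015 -1; 0 0 -0.25 0.023 0.47 -0.015 -1")

```text
time: 38.28
eef_pos: [0.4714, -0.0914, 0.095]
tcp_rot: [0.64, 0.768, 0.0, 0.001]
contact_force: [-0.6, 0.2, -0.5]
opening: 0.327
finger_force: 118.6
```

Run:
```python
from h import *
st();c=cam('wrist','w9')
print(' x',np.arange(-48,-33))
for y in(-45,-25,0,25,50):print(y,prof(c,0,y,-48,-34))
```

```text
tcp jig [-91.1 -76. ] z 0.095 F jig [-0.5  0.3] t 38.275
 x [-48 -47 -46 -45 -44 -43 -42 -41 -40 -39 -38 -37 -36 -35 -34]
-45 [121 124 124 124 121  97  84  81  84  92 132 149 148 149 149]
-25 [ 79  80  81  80  79  78  83  83  85  94 143 168 171 170 170]
0 [ 90  91  92  93  88  87  90  90  94  93 140 169 171 171 171]
25 [ 85  84  86  86  81  72  75  76  79  86 148 175 176 176 176]
50 [ 87  87  88  86  75  78  86  82  92  90 145 175 176 176 176]
```

send_rows(moves="0 0 0 -0.25 0 0 -1; 0 0 0 -0.48 0.2 0 -1; 0 0 0 -0.48 0.46 0 -1; 0 0 0 -0.48 0.46 0 -1; 0 0 0 -0.48 0.46 0 -1")

```text
time: 38.95
eef_pos: [0.5782, -0.1687, 0.0942]
tcp_rot: [0.64, 0.768, -0.0, -0.001]
contact_force: [-0.5, 0.8, -1.6]
opening: 0.326
finger_force: 118.9
```

Run:
```python
from h import *
st();c=cam('wrist','w10');a=dict(np.load('w6.npz'))
print(' y',np.arange(-70,-53))
for n,k in(('old',a),('new',c)):
    for x in(-35,-20,0,20,35):print(n,x,prof(k,1,x,-70,-54))
```

```text
tcp jig [ 1.000e-01 -1.713e+02] z 0.0942 F jig [-0.4  0.8] t 38.95
 y [-70 -69 -68 -67 -66 -65 -64 -63 -62 -61 -60 -59 -58 -57 -56 -55 -54]
old -35 [ 82  81  82  82  81  81  79  67  72  90 107 136 108 189 208 208 207]
old -20 [ 91  92  91  92  92  88  76  74  77  93 111 153 113 190 205 205 204]
old 0 [ 90  94 112 132 138 135 122 118 155 176 138 182 176 251 253 253 253]
old 20 [ 92  92  92  93  93  89  77  99 149 105  90  97 134 198 203 203 203]
old 35 [ 92  92  92  92  91  91  88  79  78  80 104  98 140 200 203 202 202]
new -35 [ 81  80  81  82  89  92  89  80  81  85  93  89 119 199 205 204 204]
new -20 [ 82  86  91  91  92  88  75  74  70  79  95  91 123 203 203 204 203]
new 0 [ 89  89  91 101 105 121 120 119 115 111 144 129 135 248 253 253 253]
new 20 [ 92  91  92  91  91  88  75  74  69  80  89  85 122 195 203 203 202]
new 35 [ 92  92  91  93  92  92  89  76  75  82  93  86 124 195 203 203 203]
```

Both profiles show no ledge left and straight edges on each open side. Setting the block down on the right of the jig.

send_rows(moves="0 0 0 -0.05 -0.1 0.2 -1; 0 0 0 -0.05 -0.1 0.33 -1; 0 0 0 -0.05 -0.1 0.37 -1; 0 0 0 -0.05 -0.1 0.384 -1; 0 0 0 -0.05 -0.1 0.388 -1; 0 0 0 -0.05 -0.1 0.388 0; 0 0 0 -0.05 -0.1 0.388 0.2; 0 0 0 -0.05 -0.1 0.388 0.2; 0 0 0 -0.05 -0.1 0.25 0.2; 0 0 0 -0.05 -0.1 0 0.2; 0 0 0 -0.05 -0.1 -0.2 0.2; 0 0 0 -0.05 -0.1 -0.2 0.2")

```text
time: 40.5
eef_pos: [0.5637, -0.1838, 0.1399]
tcp_rot: [0.64, 0.768, 0.001, 0.005]
contact_force: [-0.2, 0.2, 0.3]
opening: 0.603
finger_force: 0.0
```

Run:
```python
from h import *
st();c=cam('wrist','w11');im=c['image'].astype(int)
u,v=fproj(c,(*J(-20,-179),.025));print(u,v)
m=((im.min(2)>200)&(im.max(2)-im.min(2)<30)).astype(np.uint8);M=np.zeros_like(m);M[int(v)-60:int(v)+60,int(u)-50:int(u)+50]=1;m*=M
n,l,s,k=cv2.connectedComponentsWithStats(m);i=1+s[1:,4].argmax();print(s[i])
q=cv2.boxPoints(cv2.minAreaRect(np.argwhere(l==i)[:,::-1].astype(np.float32)))
B=np.array([fray(c,*p,.025)[:2] for p in q]);print(((B-o)@Q*1000).round(1))
```

```text
tcp jig [ -16.9 -183.6] z 0.1399 F jig [-0.1  0.2] t 40.5
251.84224870956075 187.58767486637038
[ 237  159   36   56 1849]
[[ -32.7 -154.4]
 [  -3.9 -153.7]
 [  -2.1 -203.2]
 [ -32.5 -203.9]]
```

send_rows(moves="0 0 0 0 0 0 0.2; 0 0 0 0 0 0 0.2")

```text
time: 40.8
eef_pos: [0.56, -0.182, 0.1329]
tcp_rot: [0.64, 0.768, -0.0, -0.002]
contact_force: [-0.2, -0.0, 0.2]
opening: 0.601
finger_force: 0.0
```

```bash
python3 -c "
from h import *
print(ctrl.sign_off())"
```

```text
the job is handed in; nothing more can be done
None
```

I handed the job in at about 41 s: the last wrist-camera check showed all four blanks lined up on both open sides after pushes up against both fences, and the block lies released and flat on the bench about 179 mm to the right of the stack's middle; no verdict came back.

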